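# Pack the fired-clay test rings into the finds drawer

## Task

Pull the finds drawer fully open and pack every test ring there is: red clay rings on the shaft with the red tip, white rings on the shaft with the white tip, each slid right down to lie flat on what is below. Then slide one blue collar down onto each stack to keep it together, and ease the drawer fully shut without slamming it, leaving the other things on the table where they are.

Things in the scene. Friction and masses are not known exactly. Their poses are not given: they have to be found in the camera images.
- drawer (a joint): how far the drawer is out, in m: 0 shut, 0.2 fully open (a stop); starts partly open. About 1.5 N friction plus 6 N per m/s; stays where it is left; opens along the -x axis of the shaft points. The grey steel unit it runs in (284 mm wide, 250 mm deep, 104 mm high) is fixed, its front turned towards the robot.
- handle (a point): middle of the drawer's steel bar handle, 80 mm above the table, axes as the shaft points: bar 110 mm long (y), 8 mm thick (x), 12 mm high; 36 mm gap between it and the blue drawer front; its posts stand 50 mm either side of the middle. Front panel 12 mm thick, top 98 mm above the table. With the drawer shut the unit's front edge lies 52 mm behind this point (+x).
- shaft_clay (a point): foot, at the drawer floor (16 mm above the table), of the steel shaft with terracotta-red tip and foot disc: diameter 14 mm, 48 mm tall, the last 6 mm tapering to 6 mm. z up, x horizontally into the unit, y along the drawer front. 132 mm behind the handle (80 mm behind the front panel), 55 mm to +y of the drawer's middle. Hidden in the unit until the drawer is opened.
- shaft_white (a point): foot of the other shaft, with the white tip and white foot disc, same size and axes, 55 mm to -y of the drawer's middle, so 110 mm from the first. The drawer's inside is 254 mm wide (y), its side and back walls 30 mm high.
- clay1_mid (a point): terracotta-red ring of outer diameter 44 mm, bore 16.5 mm, 10 mm thick, about 40 g, lying flat on the table at the start; this point is its centre, half-way up, with z along its axis. One or more of the rings may be absent (no pose).
- clay2_mid (a point): terracotta-red ring of outer diameter 44 mm, bore 16.5 mm, 10 mm thick, about 40 g, lying flat on the table at the start; this point is its centre, half-way up, with z along its axis. One or more of the rings may be absent (no pose).
- clay3_mid (a point): terracotta-red ring of outer diameter 44 mm, bore 16.5 mm, 10 mm thick, about 40 g, lying flat on the table at the start; this point is its centre, half-way up, with z along its axis. One or more of the rings may be absent (no pose).
- white1_mid (a point): white ring of outer diameter 44 mm, bore 16.5 mm, 10 mm thick, about 40 g, lying flat on the table at the start; this point is its centre, half-way up, with z along its axis. One or more of the rings may be absent (no pose).
- white2_mid (a point): white ring of outer diameter 44 mm, bore 16.5 mm, 10 mm thick, about 40 g, lying flat on the table at the start; this point is its centre, half-way up, with z along its axis. One or more of the rings may be absent (no pose).
- collar1_mid (a point): blue plastic collar: a sleeve of outer diameter 44 mm, bore 16.5 mm, 18 mm high, about 50 g, standing flat on the table at the start; this point is its centre, half-way up, with z along its axis. The two collars are alike; either goes on either shaft.
- collar2_mid (a point): blue plastic collar: a sleeve of outer diameter 44 mm, bore 16.5 mm, 18 mm high, about 50 g, standing flat on the table at the start; this point is its centre, half-way up, with z along its axis. The two collars are alike; either goes on either shaft.
- sherd1: pottery sherd, terracotta with pale stripes, about 56 x 48 x 12 mm; origin at its underside. To be left alone.
- sherd2: pottery sherd, brown with green stripes, about 60 x 52 x 12 mm; origin at its underside. To be left alone.
- jar: small closed jar, 40 mm across, 50 mm high; origin at its underside. To be left alone.
- marker: marker pen lying along its x axis (from -60 to +80 mm), 15 mm thick; origin at its underside. To be left alone.
- brush: flat brush lying on the table along its x axis, 150 mm long, 42 mm wide; origin at its underside. To be left alone.
- tape: roll of brown tape, 90 mm across with a 72 mm bore, 22 mm high; origin at its underside. To be left alone.
There are look-alikes about, which are no part of the job. Leave any pink or turquoise look-alike of the part that bears collar1_mid alone. What is shaped like the part that bears collar2_mid but turquoise is not meant.

How it is judged:
On the way, in this order (a step that is already met when the one before it is completed fails the run):
1. the drawer is pulled open (beyond 175 mm of its 200 mm) (value of joint drawer above 0.175 m), for 0.2 s.
2. all the rings present lie flat on their own shafts, red on red and white on white, with no collar beneath (horizontal distance between each of clay1_mid, clay2_mid, clay3_mid and shaft_clay below 0.004 m and z of clay1_mid in the frame of shaft_clay between 0 and 0.028 m and angle between the z axis of each of clay1_mid, clay2_mid, clay3_mid and the z axis of shaft_clay, either way round below 0.12 rad and z of clay2_mid in the frame of shaft_clay between 0 and 0.028 m and z of clay3_mid in the frame of shaft_clay between 0 and 0.028 m and horizontal distance between each of white1_mid, white2_mid and shaft_white below 0.004 m and z of white1_mid in the frame of shaft_white between 0 and 0.018 m and angle between the z axis of each of white1_mid, white2_mid and the z axis of shaft_white, either way round below 0.12 rad and z of white2_mid in the frame of shaft_white between 0 and 0.018 m), for 0.2 s.
3. one collar is down on top of each stack (all of step 2 and ((horizontal distance between collar1_mid and shaft_clay below 0.004 m and z of collar1_mid in the frame of shaft_clay between 0.024 and 0.042 m and angle between the z axis of collar1_mid and the z axis of shaft_clay, either way round below 0.12 rad and horizontal distance between collar2_mid and shaft_white below 0.004 m and z of collar2_mid in the frame of shaft_white between 0.015 and 0.032 m and angle between the z axis of collar2_mid and the z axis of shaft_white, either way round below 0.12 rad) or (horizontal distance between collar2_mid and shaft_clay below 0.004 m and z of collar2_mid in the frame of shaft_clay between 0.024 and 0.042 m and angle between the z axis of collar2_mid and the z axis of shaft_clay, either way round below 0.12 rad and horizontal distance between collar1_mid and shaft_white below 0.004 m and z of collar1_mid in the frame of shaft_white between 0.015 and 0.032 m and angle between the z axis of collar1_mid and the z axis of shaft_white, either way round below 0.12 rad))), for 0.2 s.
At the end, for the whole second after the job is handed in: Rings on the shafts of their colour (within 4 mm of the axis, flat within 0.12 rad, centres at most 28 mm (red) or 18 mm (white) above the drawer floor), a collar on each stack (centre at 24-42 mm on red, 15-32 mm on white), drawer within 8 mm of shut, all at rest (all of step 3 and value of joint drawer below 0.008 m and linear speed of each of clay1, clay2, clay3, white1, white2, collar1, collar2 below 0.02 m/s); the robot touches nothing.
It fails at once if a sherd, the jar, the marker, the brush or the tape roll is moved by more than 60 mm (distance of any of sherd1, sherd2, jar, marker, brush, tape from where it was at the start of the episode above 0.06 m).
It fails at once if the drawer is slammed shut (faster than 0.5 m/s) (velocity of joint drawer below -0.5 m/s).
Of clay1, clay2, clay3 only 2 to 3 are there at a start; the rules pass over those that are not, and their reading is None.
Of white1, white2 only 1 to 2 are there at a start; the rules pass over those that are not, and their reading is None.
At some moment in a run one of clay1, clay2, clay3, white1, white2, collar1, collar2 may be knocked a few centimetres aside while the robot is not near it.
Once in a run the grip may slacken for a moment while it holds something.
It also fails if it takes over 210 s, if anything falls off the work surface, if the arm or the gripper's body presses on something with over 40 N, if the wrist force passes 120 N, or if a joint passes its speed limit or range.

## Robot

A 6-joint arm with a two-finger parallel gripper is mounted at the origin on the work surface. World frame = base frame: x ahead of the robot, y to its left, z up, the work surface at z = 0. Lengths are in m, angles in rad, forces in N, time in s.
With the tool pointing down it reaches from about 0.25 to 0.775 m from the base axis. Payload 8.9 kg.
Tool frame: the origin (TCP) lies at the very end of the fingers, on their centre line; the grasp point (between the pads) lies 19 mm behind it; z points along the fingers, y is the direction in which the jaws open and shut (so a half turn about z gives the same grasp; the last joint's range is limited). The gripper opens to 85 mm and grips with 20 to 120 N. Pads are 22 mm wide; open, the fingers measure 114 mm over their backs; the gripper's body (76 mm by 85 mm) begins 54 mm behind the grasp point. The pads swing forward as they close: fully open they stand 13 mm farther back than shut.
Start: joints at [0.973, 0.291, -0.153, 1.127, 0, 1.431], TCP at [0.233, 0.471, 0.231] pointing down, gripper open.
Joint ranges: [-2.52, 2.52], [-0.91, 1.74], [-1.3, 1.37], [-1.96, 2.02], [-1.52, 1.47], [-3.14, 3.14]. Speed limits (rad/s): [2.22, 2.22, 2.79, 3.14, 3.14, 3.14].

## Interface

Orientations are given as a 3x3 rotation matrix whose columns are the frame's x, y, z axes.
In Python, from station import manip, claw, solve_ik, read_camera, workorder gives the robot as it stands. Calls block until the motion is done:
- manip.move_pose(position, orientation): joint-space move of the TCP to a pose.
- manip.line_to(position, attitude=None, speed=0.15): straight line of the TCP; attitude=None keeps the orientation; speed is the mean speed in m/s.
- manip.move_joints(angles): joint-space move.
- claw.ungrasp() and claw.grab(strength=None): open the fingers fully, or close them until they stop; strength is the grip in N (None keeps the last).
- manip.hold(seconds).
- solve_ik(position, orientation): joint angles nearest the present ones, or None.
- manip.sense(): the state.
- read_camera(name): name is "scene" or "top"; returns a dict with "pixels" (480x640x3 uint8, blue, green, red), "mtx" (3x3 intrinsics, pixels), "R" (3x3) and "t" (3): a world point X has camera coordinates R X + t. Camera axes: x right, y down, z forward; pixel columns grow to the right and rows downward; lengths in m; the calibration is good to about 2 mm. A picture is of the moment at which its call begins. There is no depth.
A pose or a line that the arm cannot do raises manip.IKError and nothing moves.
- workorder.close_job(): hands the job in, once; it reports no verdict.
The state is a dict: "t": time; "joints": joint angles; "qd": joint speeds; "joint_efforts": joint torques, N m; "eef_pos": TCP position; "ee_rot": TCP orientation; "ft_force": force on the tool from outside, world axes, zero at the start; "torque": the same for the moment, N m; "finger_gap": opening from 0.0 (shut) to 1.0 (fully open).
Only numpy, scipy, OpenCV 4.12 (cv2) and the standard library are available. Lean on these libraries where they do the work, as an engineer would, in place of code of your own. Each camera call takes 0.05 s, during which the arm holds its last target.

## Working session

There is one attempt and no reset: what is moved stays moved. The work goes in short steps, each a Python script; the robot and the scene stay as the last script left them, time stands still between calls to the robot, and variables do not carry over. Pictures are saved under pics/ and viewed, and the job is handed in when it is done.

```bash
ls; mkdir -p pics
python3 - <<'E'
from station import manip, claw, solve_ik, read_camera, workorder
import cv2,numpy as np
for n in ("scene","top"):
    c=read_camera(n); cv2.imwrite(f"pics/{n}0.png",c["pixels"]); print(n,c["mtx"].tolist(),np.round(c["R"],4).tolist(),c["t"])
s=manip.sense();print(s)
E
```

```text
pics
scene [[518.9126636174594, 0.0, 310.94866611354485], [0.0, 518.9126636174594, 238.13255012030655], [0.0, 0.0, 1.0]] [[0.2296, 0.9731, 0.0205], [0.689, -0.1476, -0.7095], [-0.6874, 0.177, -0.7044]] [-0.14905497 -0.32576134  1.5428842 ]
top [[615.9544788865013, 0.0, 327.8451696310666], [0.0, 615.9544788865013, 242.6648314030057], [0.0, 0.0, 1.0]] [[0.0371, -0.9993, -0.0037], [-0.9788, -0.0356, -0.2015], [0.2013, 0.0111, -0.9795]] [1.93450652e-04 5.69831943e-01 1.44674058e+00]
{'t': 0.1, 'joints': array([ 9.72713673e-01,  2.91211752e-01, -1.54025777e-01,  1.12670589e+00,
        1.66429505e-05,  1.43151940e+00]), 'qd': array([ 0.00011839, -0.00201708,  0.00288398, -0.00050111, -0.00082508,
       -0.00092756]), 'joint_efforts': array([ 1.57077357e-03, -5.37978852e+01,  3.31919038e+01,  9.33267380e-03,
       -1.58228995e-04, -1.17298418e-05]), 'eef_pos': array([0.23227496, 0.47039708, 0.23080543]), 'ee_rot': array([[-8.96581990e-01,  4.42877298e-01, -6.59635422e-04],
       [ 4.42877754e-01,  8.96581516e-01, -9.38606440e-04],
       [ 1.75729443e-04, -1.13367548e-03, -9.99999342e-01]]), 'ft_force': array([0.51963499, 0.13663148, 0.12287028]), 'torque': array([-0.02742461,  0.06590276,  0.04413942]), 'finger_gap': 1.002028200525257}
```

View pics/scene0.png

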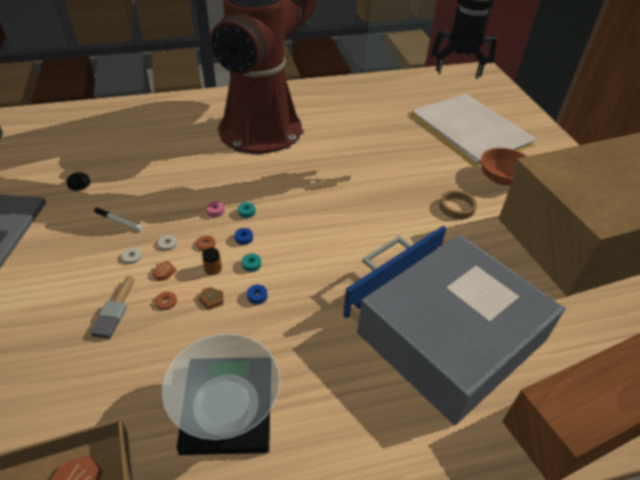

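View pics/top0.png

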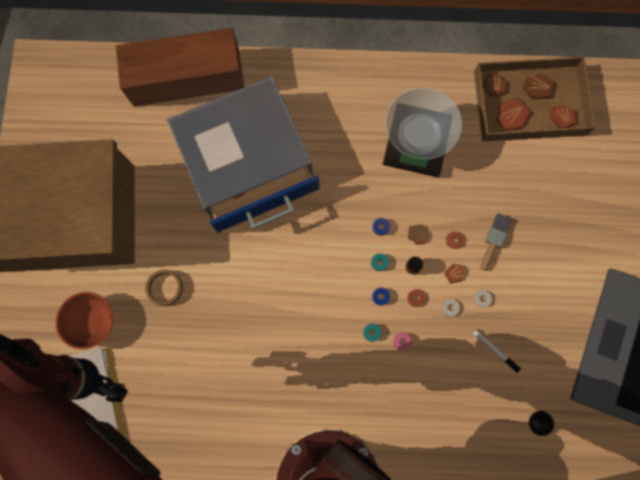

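```bash
cat > h.py <<'E'
from station import manip, claw, solve_ik, read_camera, workorder
import cv2,numpy as np
def ray(c,uv,z):
    K,R,t=c["mtx"],np.array(c["R"]),np.array(c["t"])
    d=R.T@np.linalg.inv(K)@np.array([uv[0],uv[1],1.0]); o=-R.T@t
    return o+d*(z-o[2])/d[2]
def proj(c,X):
    p=c["mtx"]@(np.array(c["R"])@np.array(X)+c["t"]); return p[:2]/p[2]
def masks(img):
    h=cv2.cvtColor(img,cv2.COLOR_BGR2HSV); H,S,V=[h[...,i].astype(int) for i in range(3)]
    return dict(blue=(abs(H-113)<9)&(S>130)&(V>60), teal=(abs(H-87)<10)&(S>110)&(V>50),
      red=((H<10)|(H>172))&(S>110)&(V>60), white=(S<45)&(V>130), pink=(H>150)&(H<176)&(S>80)&(V>90))
def blobs(c,amin=40,amax=600,zs=dict(blue=.009,teal=.009,red=.005,white=.005,pink=.009)):
    out=[]
    for k,m in masks(c["pixels"]).items():
        m=cv2.morphologyEx(m.astype(np.uint8)*255,cv2.MORPH_CLOSE,np.ones((3,3)))
        cs,_=cv2.findContours(m,cv2.RETR_EXTERNAL,cv2.CHAIN_APPROX_NONE)
        for q in cs:
            M=cv2.moments(q)
            if amin<M["m00"]<amax:
                uv=(M["m10"]/M["m00"],M["m01"]/M["m00"]); X=ray(c,uv,zs[k])
                out.append((k,np.round(uv,1),M["m00"],np.round(X[:2],4),q))
    return out
E
python3 - <<'E'
from h import *
for n in ("top","scene"):
    c=read_camera(n)
    for b in blobs(c):
        if n=="scene" and not(40<b[1][0]<340): continue
        print(n,*b[:4])
    p=c["pixels"]; cr=p[200:360,350:550] if n=="top" else p[180:350,60:300]
    cv2.imwrite(f"pics/{n}_crop.png",cv2.resize(cr,None,fx=3.3,fy=3.3,interpolation=cv2.INTER_CUBIC))
cr=read_camera("top")["pixels"][70:240,150:350]
cv2.imwrite("pics/drawer0.png",cv2.resize(cr,None,fx=3.3,fy=3.3,interpolation=cv2.INTER_CUBIC))
E
```

```text
top blue [380.9 296.1] 165.0 [ 0.4491 -0.1149]
top blue [379.7 228.8] 56.0 [ 0.6202 -0.1083]
top blue [262.4 200.8] 303.0 [0.6829 0.1931]
top teal [371.9 332.2] 180.0 [ 0.3597 -0.0946]
top teal [379.4 261.9] 170.5 [ 0.5351 -0.1094]
top red [333.3 473.4] 176.5 [ 0.0277 -0.0116]
top red [  8.2 377. ] 283.5 [0.2196 0.7845]
top red [402.2 341.2] 268.5 [ 0.3407 -0.1694]
top red [416.  297.8] 187.0 [ 0.4485 -0.2024]
top red [452. 275.] 70.0 [ 0.509  -0.2918]
top red [454.5 239.6] 174.0 [ 0.6    -0.2984]
top red [562.  116.5] 296.5 [ 0.9424 -0.5829]
top white [435.1 127.4] 74.5 [ 0.8998 -0.2487]
top white [452.5 122. ] 332.0 [ 0.9167 -0.2946]
top pink [402. 341.] 154.0 [ 0.3409 -0.1686]
scene blue [256.7 293.8] 229.5 [ 0.627  -0.1117]
scene blue [243.5 235.5] 167.0 [ 0.4485 -0.1143]
scene teal [251.  262.1] 212.0 [ 0.5356 -0.1099]
scene teal [246.1 209.5] 161.0 [ 0.3599 -0.0952]
scene red [ 78.  468.6] 433.0 [ 0.9173 -0.4462]
scene red [165.4 300.3] 191.0 [ 0.6006 -0.2981]
scene red [163.  274.8] 43.5 [ 0.5285 -0.3007]
scene red [205.4 243. ] 137.5 [ 0.4506 -0.2027]
scene red [214.9 208.7] 137.0 [ 0.3365 -0.1696]
scene white [275.5 379.8] 46.5 [ 0.8306 -0.1094]
scene white [120.1 309.5] 40.5 [ 0.6051 -0.3884]
scene white [131.  254.7] 158.0 [ 0.453  -0.3682]
scene white [166.9 241.7] 147.0 [ 0.428  -0.2886]
scene pink [214.9 208.4] 144.5 [ 0.34   -0.1693]
```

```bash
python3 -c "
import cv2
a=cv2.imread('pics/scene0.png')[210:320,320:470]
cv2.imwrite('pics/sc_drawer.png',cv2.resize(a,None,fx=5,fy=5,interpolation=cv2.INTER_CUBIC))"
```

```text
(no output)
```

View pics/top_crop.png

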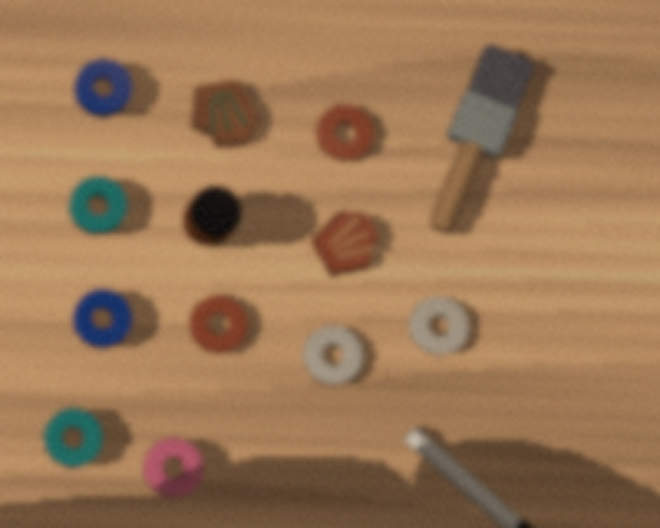

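View pics/drawer0.png

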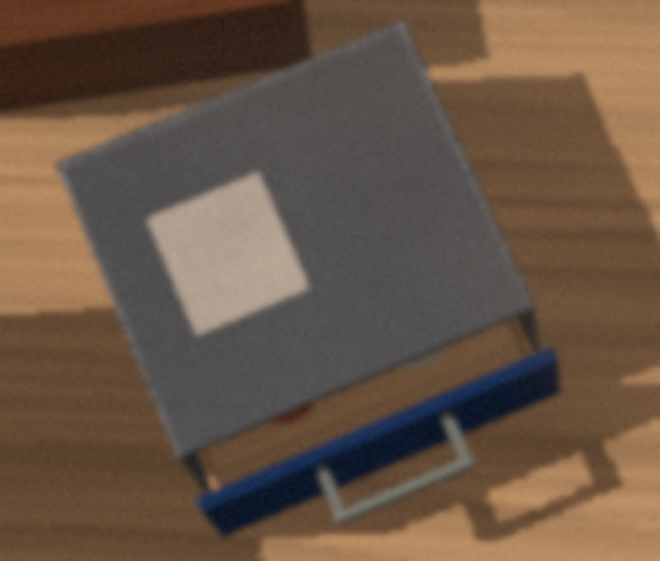

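View pics/scene_crop.png

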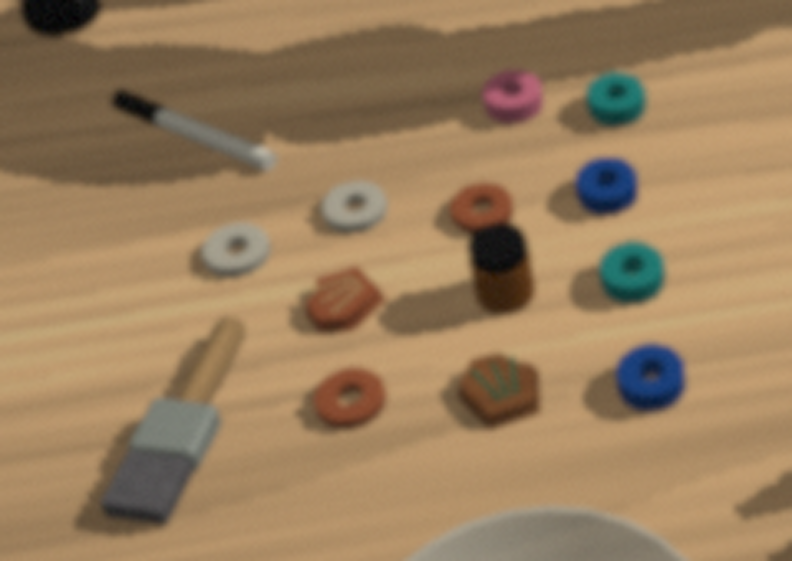

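View pics/sc_drawer.png

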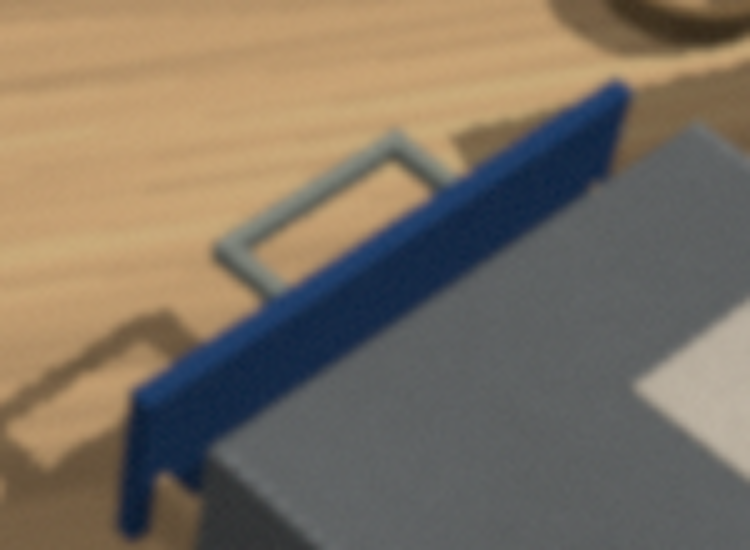

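Run:
```python
from h import *
t=read_camera("top"); s=read_camera("scene")
f=lambda a:(a[0]/3.3+150,a[1]/3.3+70)
P={k:ray(t,f(v),z) for k,v,z in [("FL",(178,455),.104),("FR",(533,308),.104),("BL",(62,160),.104),("BR",(405,22),.104),("hL",(338,515),.086),("hR",(470,462),.086)]}
g=lambda a:(a[0]/5+320,a[1]/5+210)
P["s_hL"]=ray(s,g((395,134)),.086);P["s_hR"]=ray(s,g((222,247)),.086); P["s_FL"]=ray(s,g((700,125)),.104);P["s_FR"]=ray(s,g((212,455)),.104)
for k,v in P.items(): print(k,np.round(v,4))
for a,b in (("FR","FL"),("BR","BL"),("hR","hL"),("s_hR","s_hL"),("s_FR","s_FL")):
    d=P[b]-P[a]; print(a,b,np.linalg.norm(d),np.degrees(np.arctan2(d[1],d[0]))-90)
for a,b in (("FR","BR"),("FL","BL")):
    d=P[b]-P[a]; print(a,b,np.linalg.norm(d),np.degrees(np.arctan2(d[1],d[0])))
```

```text
FL [0.6343 0.3205 0.104 ]
FR [0.7553 0.0676 0.104 ]
BL [0.8589 0.4251 0.104 ]
BR [0.9795 0.1744 0.104 ]
hL [0.5979 0.204  0.086 ]
hR [0.6413 0.1096 0.086 ]
s_hL [0.6006 0.2024 0.086 ]
s_hR [0.6478 0.1104 0.086 ]
s_FL [0.6392 0.3211 0.104 ]
s_FR [0.7629 0.0685 0.104 ]
FR FL 0.2804037190855833 25.582675716810826
BR BL 0.278197526664486 25.694716690355065
hR hL 0.10395462668580814 24.681321661150093
s_hR s_hL 0.10346157052584815 27.16784479159479
s_FR s_FL 0.2812353756764132 26.10351338815657
FR BR 0.24830596039391403 25.484205441031655
FL BL 0.24777557849969406 24.973698930340756
```

```bash
cat >> h.py <<'E'
YAW=np.radians(25.6); DX=np.array([np.cos(YAW),np.sin(YAW)]); DY=np.array([-np.sin(YAW),np.cos(YAW)])
H0=np.array([0.650,0.1718])   # handle point, drawer shut
def Rd(a):
    c,s=np.cos(a),np.sin(a); return np.array([[-s,c,0],[c,s,0],[0,0,-1.]])
def best(p,a):
    q0=manip.sense()["joints"]; r=[]
    for k in (0,np.pi):
        q=solve_ik(p,Rd(a+k))
        if q is not None: r.append((np.abs(np.array(q)-q0).max(),a+k,q))
    if not r: raise RuntimeError("no ik %s"%p)
    return min(r,key=lambda v:v[0])
def go(p,a):
    _,a,q=best(p,a); manip.move_joints(q); return a
def st(msg=""):
    s=manip.sense(); print(msg,"t%.1f"%s["t"],np.round(s["eef_pos"],4),"F",np.round(s["ft_force"],1),"gap %.3f"%s["finger_gap"]); return s
def xyz(xy,z): return [float(xy[0]),float(xy[1]),float(z)]
def snap(n,name,box=None,f=1):
    c=read_camera(n); p=c["pixels"]
    if box: p=p[box[1]:box[3],box[0]:box[2]]
    if f!=1: p=cv2.resize(p,None,fx=f,fy=f,interpolation=cv2.INTER_CUBIC)
    cv2.imwrite(f"pics/{name}.png",p); return c
E
python3 - <<'E'
from h import *
claw.grab(20)
h=H0-0.0318*DX; p=h+0.023*DX
a=go(xyz(p,.2),YAW+np.pi/2); st("above")
manip.line_to(xyz(p,.115),speed=.15); st("pre")
snap("scene","ins_s",(300,150,480,290),4); snap("top","ins_t",(190,120,370,260),4)
E
```

```text
above t3.0 [0.6417 0.1689 0.2002] F [ 0.1 -0.   0.5] gap -0.002
pre t3.7 [0.6425 0.1684 0.1159] F [0.4 0.8 0.7] gap -0.001
```

View pics/ins_s.png

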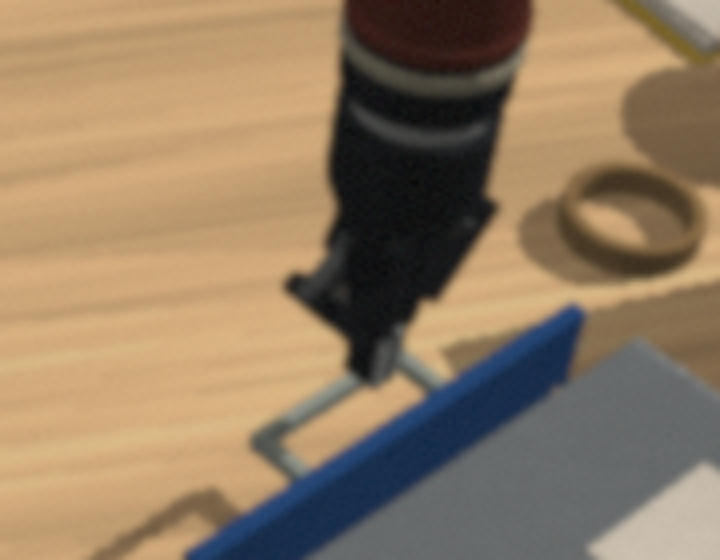

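View pics/ins_t.png

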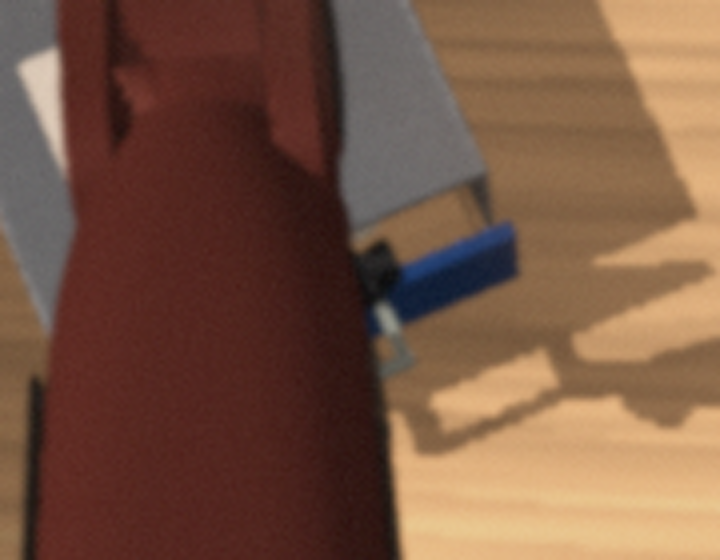

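Run:
```python
from h import *
h=H0-0.0318*DX; p=h+0.0225*DX
manip.line_to(xyz(p,.085),speed=.05); s=st("85")
if abs(s["ft_force"][2])<8:
    manip.line_to(xyz(p,.055),speed=.08); st("55")
    # contact bar, then pull
    for d,sp in ((.03,.05),(.1,.1),(.15,.12),(.185,.08)):
        manip.line_to(xyz(H0-d*DX+.015*DX,.055),speed=sp); st(d)
    for d in np.arange(.19,.215,.003):
        manip.line_to(xyz(H0-d*DX+.015*DX,.055),speed=.03); s=st(round(d,3))
        if np.linalg.norm(s["ft_force"])>15: break
    q=manip.sense()["eef_pos"][:2]+.006*DX
    manip.line_to(xyz(q,.055),speed=.05); manip.line_to(xyz(q,.2),speed=.2); st()
    claw.ungrasp()
    go([.40,-.12,.3],np.pi/2)
    c=snap("scene","open_s"); c=snap("top","open_t")
    cv2.imwrite("pics/ds.png",cv2.resize(cv2.imread("pics/open_s.png")[170:350,300:480],None,fx=4,fy=4,interpolation=cv2.INTER_CUBIC)[:600])
    cv2.imwrite("pics/dt.png",cv2.resize(cv2.imread("pics/open_t.png")[150:300,170:350],None,fx=4,fy=4,interpolation=cv2.INTER_CUBIC))
```

```text
85 t4.5 [0.6417 0.1678 0.0851] F [-0.6  0.4  0.4] gap 0.002
55 t5.1 [0.6414 0.1677 0.0546] F [ 0.1 -1.   0.8] gap -0.000
0.03 t5.3 [0.6364 0.1652 0.0555] F [-0.   0.1 -0.7] gap 0.003
0.1 t6.2 [0.5738 0.1353 0.0551] F [-0.3  0.6 -0.2] gap 0.001
0.15 t6.7 [0.529  0.1137 0.0552] F [0.  0.7 0.5] gap -0.000
0.185 t7.3 [0.497  0.0985 0.0551] F [ 1.5 -0.4  0. ] gap 0.003
0.19 t7.6 [0.492  0.0962 0.0549] F [ 0.2 -0.6  0.5] gap 0.001
0.193 t7.9 [0.4892 0.0948 0.055 ] F [-0.8  0.6  0.7] gap -0.000
0.196 t8.1 [0.4864 0.0935 0.055 ] F [-0.5  0.4  0.8] gap -0.002
0.199 t8.4 [0.4838 0.0922 0.055 ] F [ 0.  -0.4  0. ] gap 0.003
0.202 t8.6 [0.4819 0.0911 0.0552] F [ 3.   1.8 -0.9] gap -0.001
0.205 t8.9 [0.4819 0.091  0.0556] F [12.4  8.1 -8.8] gap -0.004
 t10.1 [0.4866 0.0935 0.199 ] F [ 0.  -0.3 -0.4] gap -0.002
```

View pics/open_s.png

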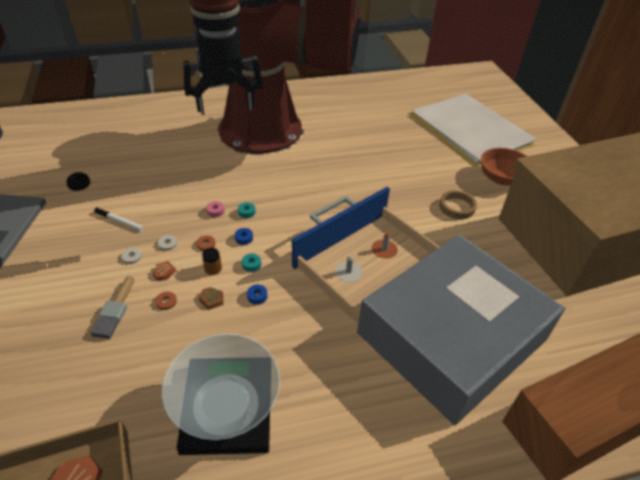

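View pics/dt.png

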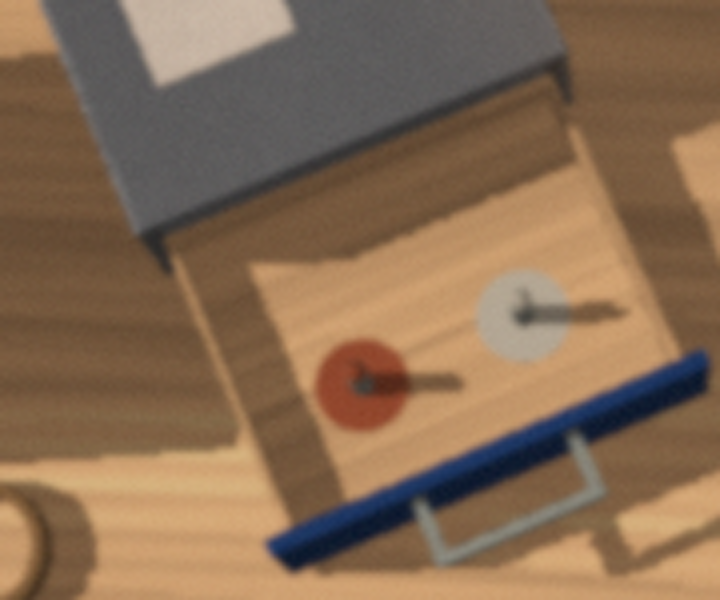

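View pics/open_t.png

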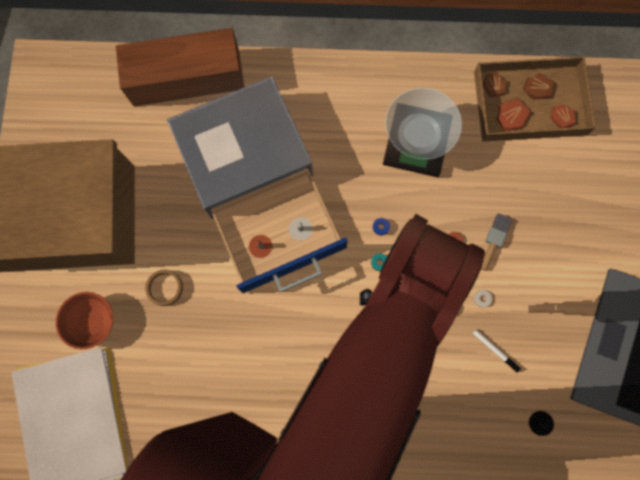

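```bash
cat > feet.py <<'E'
from h import *
def feet(img,c,n,z=.017,save=None):
    hsv=cv2.cvtColor(img,cv2.COLOR_BGR2HSV); H,S,V=[hsv[...,i].astype(int) for i in range(3)]
    out={}
    P0={"clay":[.5650,.192],"white":[.6125,.0928]}
    for k,m in (("clay",((H<9)|(H>172))&(S>130)),("white",(S<70)&(V>90))):
        uv0=proj(c,P0[k]+[z]); mm=np.zeros(img.shape[:2],np.uint8); cv2.circle(mm,(int(uv0[0]),int(uv0[1])),16,255,-1)
        mk=((m)*255).astype(np.uint8)&mm
        cs,_=cv2.findContours(mk,cv2.RETR_EXTERNAL,cv2.CHAIN_APPROX_NONE)
        q=cv2.convexHull(max(cs,key=cv2.contourArea))
        M=cv2.moments(q); uv=(M["m10"]/M["m00"],M["m01"]/M["m00"]); X=ray(c,uv,z)
        out[k]=X; print(n,k,np.round(uv,1),M["m00"],np.round(X,4), "axes",[np.round(v,1) for v in cv2.minAreaRect(q)[1]])
    return out
E
python3 - <<'E'
from feet import *
for n,f in (("top","open_t"),("scene","open_s")):
    c=read_camera(n); o=feet(cv2.imread(f"pics/{f}.png"),c,n)
    d=o["clay"]-o["white"]; print(np.linalg.norm(d),np.degrees(np.arctan2(d[1],d[0]))-90)
h=np.array([.4819,.0911])-.015*DX; print("from handle",h+.132*DX+.055*DY,h+.132*DX-.055*DY)
E
```

```text
top clay [260.1 246. ] 322.5 [0.5633 0.1911 0.017 ] axes [np.float64(20.0), np.float64(20.0)]
top white [300.3 228.5] 371.0 [0.6117 0.0925 0.017 ] axes [np.float64(21.0), np.float64(22.0)]
0.10987864054597289 26.14078433378829Traceback (most recent call last):
  File "<stdin>", line 3, in <module>
  File "feet.py", line 11, in feet
    M=cv2.moments(q); uv=(M["m10"]/M["m00"],M["m01"]/M["m00"]); X=ray(c,uv,z)
                          ~~~~~~~~^~~~~~~~~
ZeroDivisionError: float division by zero
```

View pics/ds.png

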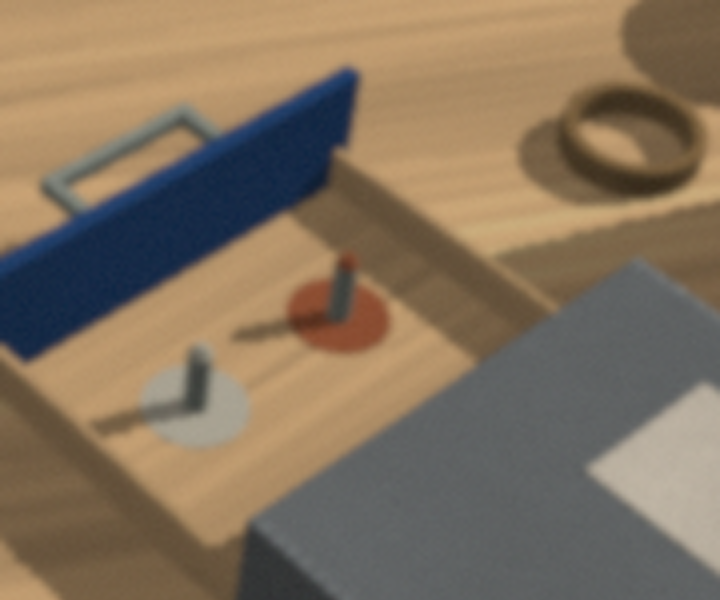

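Run:
```python
from feet import *
c=read_camera("scene")
o={"clay":ray(c,(384.75,249),.016),"white":ray(c,(348.75,271.25),.016),"tclay":ray(c,(386.5,234.25),.062),"twhite":ray(c,(350,258),.062)}
for k,v in o.items(): print(k,np.round(v,4))
d=o["clay"]-o["white"]; print(np.linalg.norm(d),np.degrees(np.arctan2(d[1],d[0]))-90)
h=np.array([.4819,.0911])-.015*DX; print("from handle",h+.132*DX+.055*DY,h+.132*DX-.055*DY)
s=manip.sense()
# camera bias: where do cams see TCP region? print expected projection of the open fingertips
for b in blobs(c):
    if 40<b[1][0]<340 and b[0]!="pink":print(*b[:4])
```

```text
clay [0.566  0.1912 0.016 ]
white [0.6134 0.0924 0.016 ]
tclay [0.5649 0.1898 0.062 ]
twhite [0.6167 0.0908 0.062 ]
0.10958594835153114 25.627877591698223
from handle [0.56364969 0.19125482] [0.61117912 0.09205324]
blue [256.7 293.8] 230.5 [ 0.6271 -0.1117]
blue [243.4 235.7] 170.5 [ 0.4493 -0.1146]
teal [251.  262.2] 212.0 [ 0.5358 -0.1097]
teal [246.2 209.5] 159.0 [ 0.36   -0.0951]
red [ 77.6 468.4] 435.5 [ 0.9167 -0.4469]
red [165.1 300.2] 188.0 [ 0.6004 -0.2987]
red [163.7 274. ] 53.0 [ 0.5267 -0.2991]
red [205.7 242.8] 134.5 [ 0.4503 -0.202 ]
red [214.7 208.8] 135.0 [ 0.3368 -0.1701]
red [281.9 128.7] 567.0 [0.0209 0.0598]
red [231.9   2.6] 42.5 [-0.9731  0.0358]
white [275.2 380.8] 75.5 [ 0.8324 -0.1104]
white [117.3 308.2] 105.0 [ 0.6005 -0.394 ]
white [131.1 254.7] 161.5 [ 0.4531 -0.3681]
white [166.8 241.7] 149.0 [ 0.4279 -0.2887]
white [126.1 221.4] 84.0 [ 0.3383 -0.3806]
```

```bash
cat >> h.py <<'E'
SH={"clay":np.array([.5640,.1912]),"white":np.array([.6120,.0923])}
NEAR=[np.array([.6,-.298])]
def find(col,xy,rad=.06):
    bl=[b for b in blobs(read_camera("scene")) if b[0]==col and np.linalg.norm(b[3]-xy)<rad]
    print("seen",col,[(b[1].tolist(),b[3].tolist(),b[2]) for b in bl]); return bl
def favg(n=4):
    F=[]
    for _ in range(n): manip.hold(.03); F.append(manip.sense()["ft_force"])
    return np.mean(F,0)
def pick(xy,a,zg=.001,lift=.13,twice=True,strength=40):
    a=go(xyz(xy,.11),a); manip.line_to(xyz(xy,zg),speed=.15); s=st("down")
    claw.grab(20); st("grab1")
    if twice:
        claw.ungrasp()
        manip.line_to(xyz(xy,.03),speed=.15)
        a=go(xyz(xy,.03),a+np.pi/2); manip.line_to(xyz(xy,zg),speed=.1)
        claw.grab(strength)
    st("grab2"); manip.line_to(xyz(xy,lift),speed=.2); st("lifted"); return a
def place(sh,zb,a,zg=.001,ztop=.105):
    """zb: resting height of part's underside in world."""
    xy=np.array(SH[sh]); a=go(xyz(xy,ztop+.03),a); F0=favg(); s=st("over")
    manip.line_to(xyz(xy,.066+zg),speed=.15)
    z=.066+zg; ok=True
    zend=zb+.002+zg
    while z>zend:
        z=max(z-.004,zend); manip.line_to(xyz(xy,z),speed=.04); F=favg(3)-F0
        for k in range(4):
            if np.linalg.norm(F[:2])<4: break
            d=F[:2]*.00012; d*=min(1,.001/np.linalg.norm(d)); xy=xy+d
            manip.line_to(xyz(xy,z),speed=.02); F=favg(3)-F0
        print("z%.4f F"%z,np.round(F,1),"off",np.round((xy-SH[sh])*1e3,1))
        if F[2]>15: ok=False; print("BLOCKED"); break
    st("end"); return ok,xy,a
E
python3 - <<'E'
from h import *
b=find("red",np.array([.45,-.2025]))
a=pick(np.array([.4495,-.2025]),np.pi/4)
E
```

```text
seen red [([205.6, 242.7], [0.45, -0.2022], 131.0)]
down t15.2 [ 0.4499 -0.2028  0.0016] F [-0.6  0.2  0.1] gap 0.996
grab1 t15.7 [ 0.45   -0.2027  0.0018] F [-0.8  0.9  8.6] gap 0.503
grab2 t18.8 [ 0.4498 -0.2027  0.0019] F [-2.   1.5 10.2] gap 0.493
lifted t19.6 [ 0.449  -0.2022  0.1292] F [ 0.4  0.3 -0.9] gap 0.493
```

Run:
```python
from h import *
ok,xy,a=place("clay",.018,YAW+np.pi/4,zg=.001)
snap("scene","p1",(320,180,480,300),5)
```

```text
over t21.3 [0.5642 0.1901 0.135 ] F [-0.5  0.2 -1.2] gap 0.494
z0.0630 F [-0.2  0.1 -0.1] off [0. 0.]
z0.0590 F [-0.3 -0.1  0.4] off [0. 0.]
z0.0550 F [ 0.3 -0.1  0.2] off [0. 0.]
z0.0510 F [0.6 0.3 0.2] off [0. 0.]
z0.0470 F [ 0.5 -0.1  0.3] off [0. 0.]
z0.0430 F [ 0.1 -0.   0.6] off [0. 0.]
z0.0390 F [0.  0.4 0.4] off [0. 0.]
z0.0350 F [-0.2  0.5  0.1] off [0. 0.]
z0.0310 F [0.3 0.6 0.4] off [0. 0.]
z0.0270 F [0.4 0.5 0.3] off [0. 0.]
z0.0230 F [0.3 0.3 0.2] off [0. 0.]
z0.0210 F [ 0.4 -0.   0.2] off [0. 0.]
end t26.1 [0.564  0.1912 0.021 ] F [ 0.3 -0.5 -0.6] gap 0.495
```

View pics/p1.png

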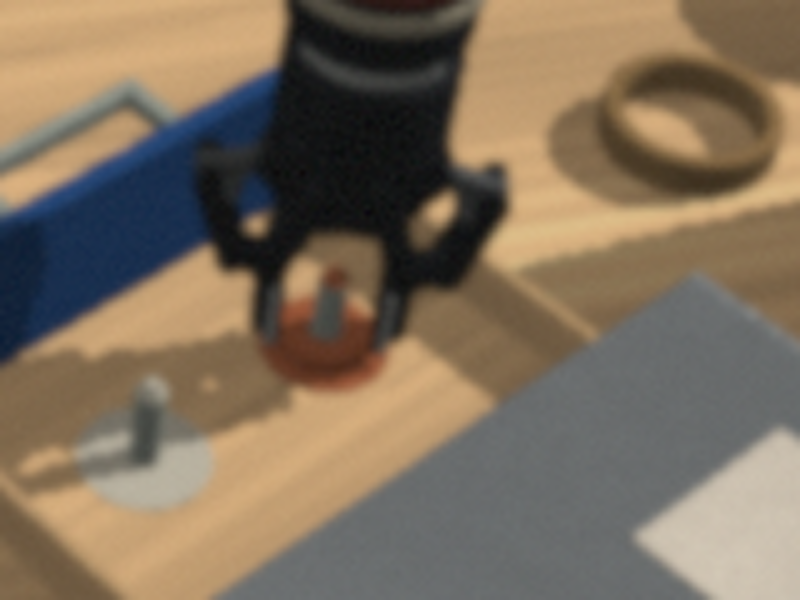

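The picture shows the red ring threaded, with the red tip standing above it at (335,275) of the crop. I'll release it and go on to the second red ring.

```bash
python3 - <<'E'
from h import *
def lr():
    claw.ungrasp(); p=manip.sense()["eef_pos"]; manip.line_to(xyz(p[:2],.14),speed=.2)
lr()
b=find("red",np.array([.6,-.298]),.09)
b=[x for x in b if x[2]>120]
xy=b[0][3]*.5+.5*np.array([.6,-.2984]) if np.linalg.norm(b[0][3]-[.6,-.298])<.006 else b[0][3]
print(xy)
a=pick(xy,np.pi/4,zg=.003)
E
cat >> h.py <<'E'
def lr():
    claw.ungrasp(); p=manip.sense()["eef_pos"]; manip.line_to(xyz(p[:2],.14),speed=.2)
E
```

```text
seen red [([165.2, 300.4], [0.6009, -0.2986], 181.5), ([163.6, 274.4], [0.5276, -0.2994], 53.5)]
[ 0.60045 -0.2985 ]
down t30.1 [ 0.6012 -0.2987  0.0039] F [0.3 1.2 0.6] gap 1.002
grab1 t30.6 [ 0.6009 -0.2988  0.004 ] F [-1.1  0.9  6.3] gap 0.508
grab2 t33.7 [ 0.6008 -0.2987  0.0042] F [-1.4  1.   7.6] gap 0.478
lifted t34.5 [ 0.5998 -0.2981  0.1288] F [-0.1  0.  -2.3] gap 0.477
```

Run:
```python
from h import *
a=go(xyz(SH["clay"],.135),YAW+np.pi/4); st()
snap("scene","p2",(310,100,470,220),5)
```

```text
t36.3 [0.5644 0.1905 0.1348] F [-0.1  0.5  0.1] gap 0.476
```

View pics/p2.png

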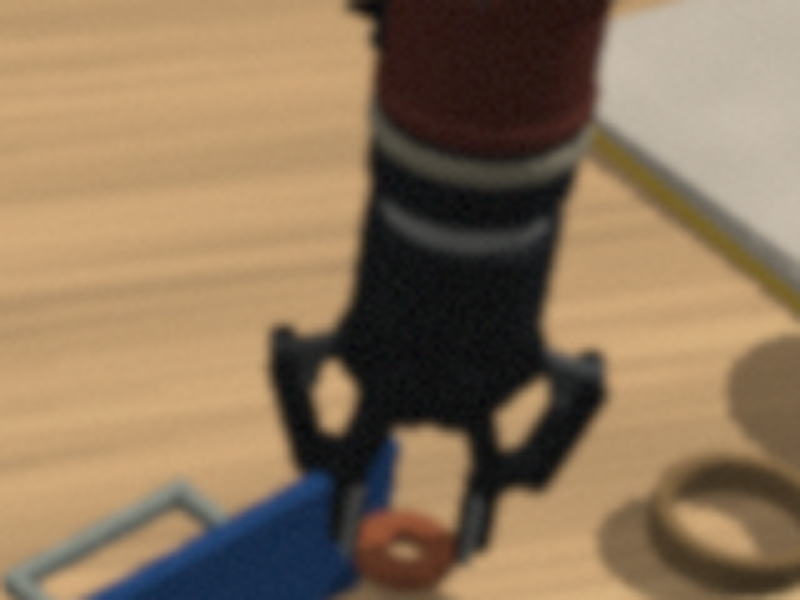

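Run:
```python
from h import *
c=read_camera("scene"); p=manip.sense()["eef_pos"]
for dz in (-.005,0,.005): print(dz,proj(c,p+[0,0,dz]))
img=c["pixels"]; m=masks(img)["red"].astype(np.uint8)*255; m[:190]=0; m[222:]=0; m[:,:375]=0; m[:,405:]=0
cs,_=cv2.findContours(m,cv2.RETR_EXTERNAL,cv2.CHAIN_APPROX_NONE); q=max(cs,key=cv2.contourArea); print(cv2.boundingRect(q),cv2.fitEllipse(q))
M=cv2.moments(q);uv=(M["m10"]/M["m00"],M["m01"]/M["m00"]);print(uv)
for z in (.130,.135,.14): print(z,ray(c,uv,z),p)
```

```text
-0.005 [390.61236227 211.10999643]
0 [390.91752705 209.33959611]
0.005 [391.2246637  207.55775601]
(381, 202, 20, 15) ((389.47418212890625, 209.26084899902344), (11.770647048950195, 17.388050079345703), 99.13831329345703)
(388.2388888888889, 208.4111111111111)
0.13 [0.55530301 0.18824131 0.13      ] [0.5644073  0.19036407 0.13488885]
0.135 [0.56054511 0.18574074 0.135     ] [0.5644073  0.19036407 0.13488885]
0.14 [0.5657872  0.18324016 0.14      ] [0.5644073  0.19036407 0.13488885]
```

Run:
```python
from h import *
ok,xy,a=place("clay",.028,YAW+np.pi/4,zg=.004)
if ok:
    lr(); go([.5,-.02,.3],0); snap("scene","p3",(320,180,480,300),5); snap("scene","p3f")
    find("red",np.array([.55,.19]),.05); find("white",np.array([.43,-.289]),.12)
```

```text
over t36.8 [0.5641 0.1911 0.135 ] F [ 1.2  0.  -0.8] gap 0.477
z0.0660 F [-1.   0.1  0.2] off [0. 0.]
z0.0620 F [-0.7  0.3  0.4] off [0. 0.]
z0.0580 F [-1.1  0.2  0.3] off [0. 0.]
z0.0540 F [-1.4  0.3 -0.1] off [0. 0.]
z0.0500 F [-0.5  0.4  0.1] off [0. 0.]
z0.0460 F [-0.8  0.5  0.2] off [0. 0.]
z0.0420 F [-1.2  0.4  0.2] off [0. 0.]
z0.0380 F [-1.1  1.1  0. ] off [0. 0.]
z0.0340 F [-1.  -0.1  0.5] off [0. 0.]
end t40.5 [0.5639 0.1912 0.0339] F [ 0.5 -0.5 -0.4] gap 0.478
seen red [([384.5, 248.7], [0.5551, 0.1959], 229.0)]
seen white [([131.1, 254.7], [0.453, -0.3679], 160.5), ([166.9, 241.7], [0.4281, -0.2885], 148.0)]
```

View pics/p3.png

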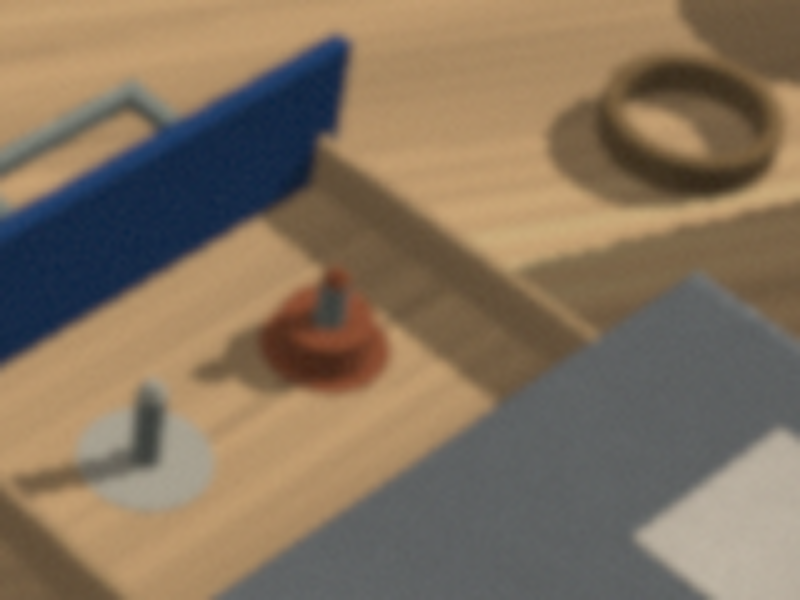

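View pics/p3f.png

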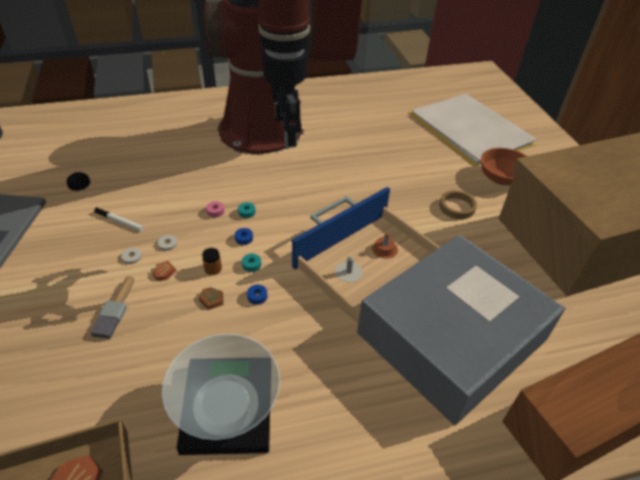

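The picture shows both red rings flat on the red shaft (stack at (325,320)), and the two whites still at (167,242) and (131,255). White rings next.

Run:
```python
from h import *
b=find("white",np.array([.428,-.2885]),.03); xy=b[0][3]
a=pick(xy,np.pi/4,zg=.003)
ok,xy,a=place("white",.018,YAW+np.pi/4,zg=.004)
snap("scene","p4",(320,180,480,300),5)
```

```text
seen white [([166.9, 241.7], [0.4281, -0.2886], 149.0)]
down t45.1 [ 0.4287 -0.2888  0.0037] F [0.3 0.3 0.1] gap 1.001
grab1 t45.6 [ 0.4284 -0.289   0.0039] F [-1.3  0.5  8. ] gap 0.505
grab2 t48.8 [ 0.4285 -0.2889  0.0041] F [-1.3  0.8 11.4] gap 0.480
lifted t49.6 [ 0.4276 -0.2882  0.1291] F [ 0.5  0.4 -0.7] gap 0.477
over t51.2 [0.612  0.0912 0.1349] F [ 0.6 -0.5 -1.2] gap 0.477
z0.0660 F [ 0.2 -0.3 -0. ] off [0. 0.]
z0.0620 F [-0.1  0.1  0.3] off [0. 0.]
z0.0580 F [-0.1  0.9  0.3] off [0. 0.]
z0.0540 F [0.2 0.3 0.2] off [0. 0.]
z0.0500 F [ 0.3 -0.2 -0.1] off [0. 0.]
z0.0460 F [ 0.1 -0.3 -0. ] off [0. 0.]
z0.0420 F [ 0.1  0.8 -0.2] off [0. 0.]
z0.0380 F [-0.3  0.4  0. ] off [0. 0.]
z0.0340 F [-0.4  0.8  0.2] off [0. 0.]
z0.0300 F [-0.   0.4  0.2] off [0. 0.]
z0.0260 F [-0.   1.4  0.3] off [0. 0.]
z0.0240 F [-0.   0.6  0.7] off [0. 0.]
end t56.0 [0.6119 0.0923 0.024 ] F [-0.3  0.4  0.1] gap 0.481
```

View pics/p4.png

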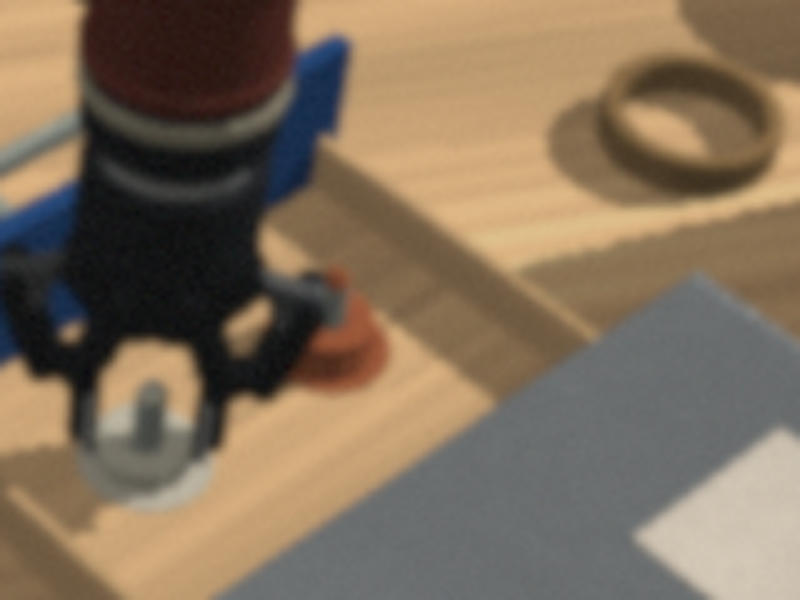

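Run:
```python
from h import *
lr()
b=find("white",np.array([.453,-.368]),.05); xy=b[0][3]
a=pick(xy,np.pi/4,zg=.003)
ok,xy,a=place("white",.028,YAW+np.pi/4,zg=.004)
if ok:
    lr(); go([.5,-.02,.3],0); snap("scene","p5",(320,180,480,300),5)
    find("blue",np.array([.53,-.112]),.15)
```

```text
seen white [([131.1, 255.0], [0.4539, -0.3681], 168.5)]
down t60.6 [ 0.4544 -0.3685  0.0038] F [-1.3  0.   0.3] gap 1.003
grab1 t61.1 [ 0.4542 -0.3684  0.0039] F [-1.7  1.4  7. ] gap 0.499
grab2 t64.2 [ 0.4542 -0.3684  0.0039] F [-1.2  1.8  5.8] gap 0.488
lifted t65.0 [ 0.4534 -0.3676  0.129 ] F [-0.9  0.8 -1.2] gap 0.491
over t66.9 [0.6121 0.0913 0.135 ] F [ 0.3 -0.6 -0.1] gap 0.493
z0.0660 F [ 0.5  0.2 -0.1] off [0. 0.]
z0.0620 F [0.4 0.3 0.3] off [0. 0.]
z0.0580 F [ 0.3  0.6 -0.3] off [0. 0.]
z0.0540 F [0.6 0.1 0.1] off [0. 0.]
z0.0500 F [ 0.1  0.7 -0.5] off [0. 0.]
z0.0460 F [ 0.   0.5 -0. ] off [0. 0.]
z0.0420 F [-0.5  0.2 -0.2] off [0. 0.]
z0.0380 F [ 0.4  0.1 -0.1] off [0. 0.]
z0.0340 F [-0.2  0.4 -0.1] off [0. 0.]
end t70.6 [0.612  0.0922 0.0339] F [-0.1  0.6 -0.4] gap 0.489
seen blue [([256.7, 293.8], [0.6271, -0.1116], 230.5), ([259.3, 241.4], [0.4754, -0.0815], 174.0)]
```

View pics/p5.png

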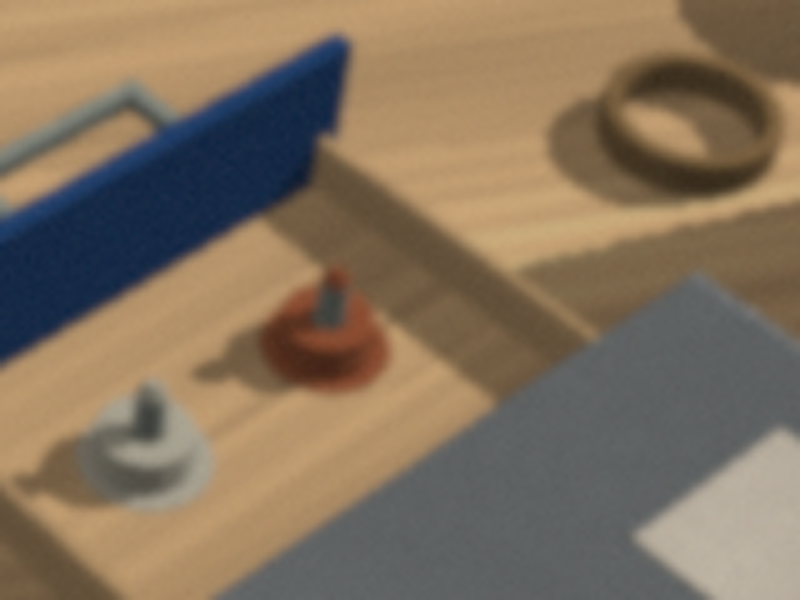

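Both stacks are flat, whites at (148,440) and reds at (325,320). One blue collar has been knocked to scene (259,241), so I'll check both collars closely.

Run:
```python
from h import *
go([.45,.25,.3],0)
c=snap("scene","p6",(200,180,330,320),4); t=snap("top","p6t",(340,190,500,320),4)
print(ray(t,(381.5,226.7),.018))
for b in blobs(t): 
    if b[0]=="blue": print(*b[:4])
for uv in [(256.7,293.8)]: print(ray(c,uv,.011))
```

```text
[ 0.6236528  -0.11214459  0.018     ]
blue [367.7 285. ] 164.0 [ 0.4756 -0.0815]
blue [290.5 263.8] 338.0 [0.522  0.1133]
blue [380.6 226.7] 135.5 [ 0.6256 -0.1106]
[ 0.62879161 -0.11178119  0.011     ]
```

View pics/p6.png

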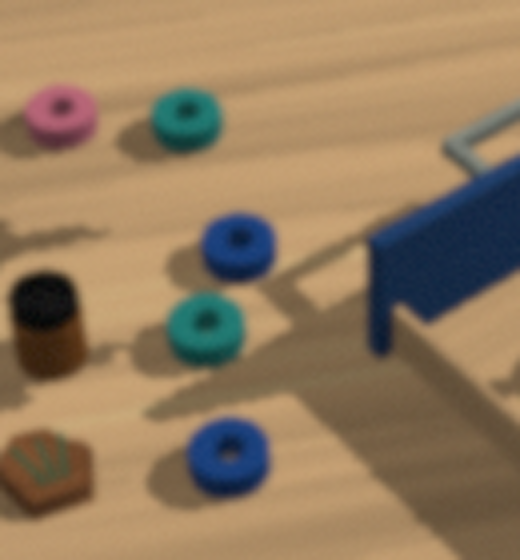

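View pics/p6t.png

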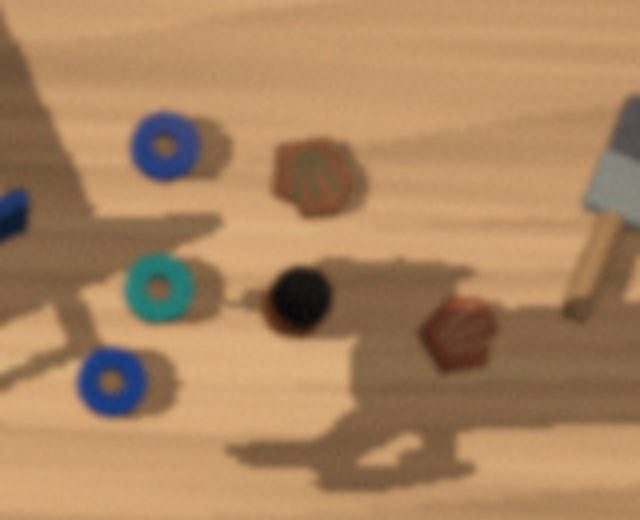

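Both collars stand upright: the knocked one at (.4755,-.0815), the other at (.626,-.111). Picking the first, with the jaws angled clear of the turquoise one.

Run:
```python
from h import *
a=pick(np.array([.4755,-.0815]),np.radians(20),zg=.006)
ok,xy,a=place("clay",.038,YAW+np.pi/4,zg=.007)
if ok:
    lr(); b=find("blue",np.array([.626,-.111]),.08)
    snap("scene","p7",(320,180,480,300),5)
```

```text
down t76.3 [ 0.4761 -0.0814  0.0066] F [0.6 0.3 0.2] gap 0.997
grab1 t76.8 [ 0.476  -0.0817  0.0068] F [-1.9 -0.1  8.1] gap 0.508
grab2 t79.8 [ 0.4758 -0.0816  0.0066] F [-1.5  0.9  6.6] gap 0.500
lifted t80.6 [ 0.4749 -0.0813  0.1293] F [0.3 0.3 0.1] gap 0.498
over t82.4 [0.564  0.1906 0.1349] F [ 0.2 -0.3 -1.1] gap 0.496
z0.0690 F [-0.3  0.1  0.2] off [0. 0.]
z0.0650 F [-0.2 -0.3  0.7] off [0. 0.]
z0.0610 F [-0.4 -0.6 -0.2] off [0. 0.]
z0.0570 F [ 0.2 -0.  -0.3] off [0. 0.]
z0.0530 F [-0.2 -0.4  0.3] off [0. 0.]
z0.0490 F [-0.8  0.1 -0.3] off [0. 0.]
z0.0470 F [-0.1  0.1 -0.6] off [0. 0.]
end t85.4 [0.564  0.1912 0.047 ] F [ 0.3  0.4 -0.9] gap 0.494
seen blue [([256.8, 293.7], [0.627, -0.1115], 244.5)]
```

View pics/p7.png

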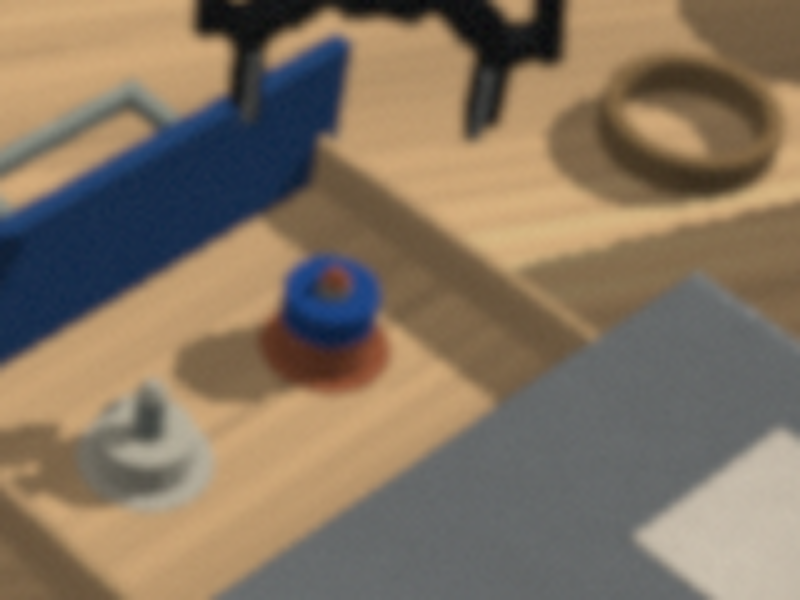

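The collar sits flat on the red stack at (332,300). Second collar next.

Run:
```python
from h import *
a=pick(np.array([.6262,-.1112]),np.pi/4,zg=.006)
ok,xy,a=place("white",.038,YAW+np.pi/4,zg=.007)
if ok:
    lr(); go([.40,-.02,.3],YAW+np.pi/2)
    snap("scene","p8",(320,180,480,300),5); snap("top","p8t",(200,180,360,300),5)
```

```text
down t88.7 [ 0.6269 -0.111   0.0069] F [-0.3  0.2  0.2] gap 0.998
grab1 t89.1 [ 0.6266 -0.1114  0.0069] F [-1.   1.1  5.6] gap 0.502
grab2 t92.2 [ 0.6266 -0.1113  0.007 ] F [-1.2  0.5  6.8] gap 0.492
lifted t93.0 [ 0.6255 -0.111   0.129 ] F [-0.3  0.5 -1.6] gap 0.492
over t94.4 [0.612  0.0917 0.1347] F [ 0.3  0.6 -0.3] gap 0.490
z0.0690 F [ 0.  -0.2  0.3] off [0. 0.]
z0.0650 F [0.8 0.1 0.3] off [0. 0.]
z0.0610 F [ 0.1 -0.   0.5] off [0. 0.]
z0.0570 F [-0.1  0.1 -0.2] off [0. 0.]
z0.0530 F [-0.1 -0.   0.2] off [0. 0.]
z0.0490 F [ 0.3  0.3 -0.2] off [0. 0.]
z0.0470 F [-0.1  0.2  0.1] off [0. 0.]
end t97.5 [0.612  0.0923 0.047 ] F [-0.2 -0.3 -0.5] gap 0.498
```

View pics/p8.png

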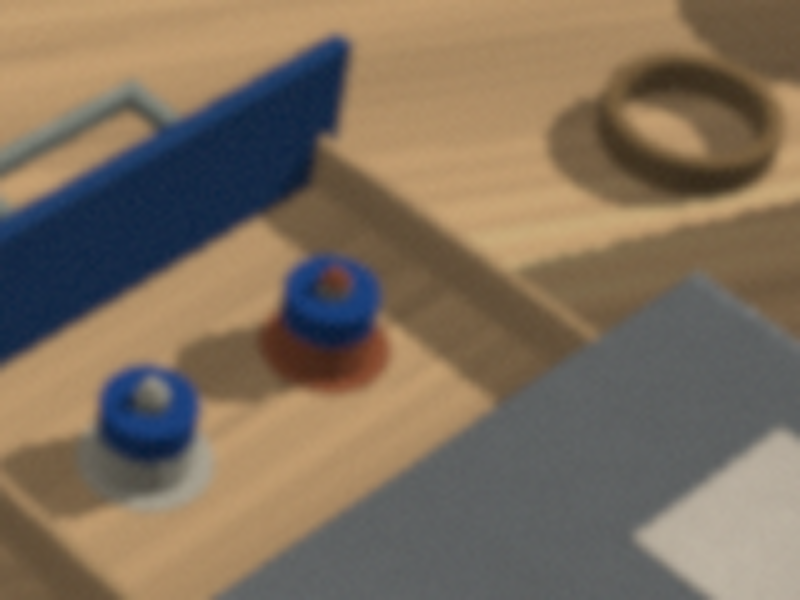

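View pics/p8t.png

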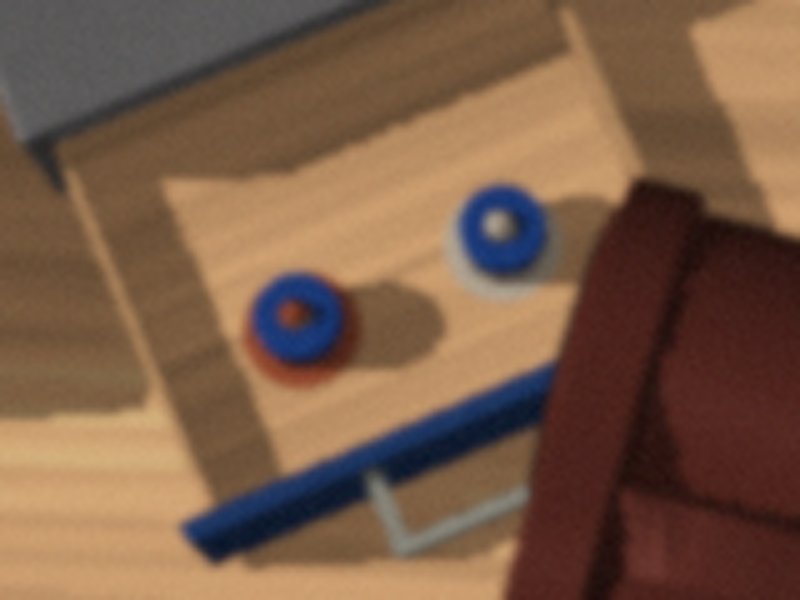

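Run:
```python
from h import *
claw.grab(20)
h=np.array([.4684,.0846]); a=YAW+np.pi/2
p=lambda d: xyz(h+d*DX,.058)
go(xyz((h-.05*DX),.2),a); manip.line_to(p(-.05),speed=.15); st("low")
manip.line_to(p(-.02),speed=.05)
manip.line_to(p(.02),speed=.06); st()
manip.line_to(p(.1),speed=.08); st(); manip.line_to(p(.165),speed=.07); st()
for d in np.arange(.170,.196,.003):
    manip.line_to(p(d),speed=.03); F=favg(3); st(round(d,3))
    if np.linalg.norm(F[:2])>10: break
q=manip.sense()["eef_pos"][:2]-.03*DX
manip.line_to(xyz(q,.058),speed=.05); manip.line_to(xyz(q,.25),speed=.2)
go([.35,-.05,.3],a); snap("scene","p9"); snap("top","p9t",(150,70,350,240),3.3); st()
```

```text
low t102.2 [0.4241 0.0628 0.0588] F [-0.1 -0.5  0.1] gap -0.002
 t103.8 [0.4866 0.0932 0.058 ] F [-0.3  0.5  0.4] gap -0.000
 t105.0 [0.5585 0.1276 0.0581] F [-0.5 -0.2  0.1] gap 0.004
 t106.0 [0.6172 0.1558 0.058 ] F [ 0.1 -0.1 -0.5] gap 0.002
0.17 t106.4 [0.6219 0.1581 0.058 ] F [ 0.3 -0.4  1. ] gap -0.003
0.173 t106.8 [0.6245 0.1594 0.058 ] F [ 0.4  0.3 -0. ] gap -0.001
0.176 t107.1 [0.6273 0.1607 0.058 ] F [ 0.3 -0.4 -0.5] gap -0.005
0.179 t107.5 [0.63  0.162 0.058] F [ 0.9 -0.   0.3] gap 0.003
0.182 t107.8 [0.6327 0.1633 0.058 ] F [ 0.3  0.6 -0.4] gap -0.003
0.185 t108.2 [0.6352 0.1646 0.0579] F [-2.  -0.2 -0.7] gap 0.001
0.188 t108.5 [0.6352 0.1646 0.0577] F [-11.2  -6.    8. ] gap 0.001
 t111.8 [ 0.3508 -0.0498  0.2998] F [-0.   0.1 -0.2] gap -0.003
```

View pics/p9.png

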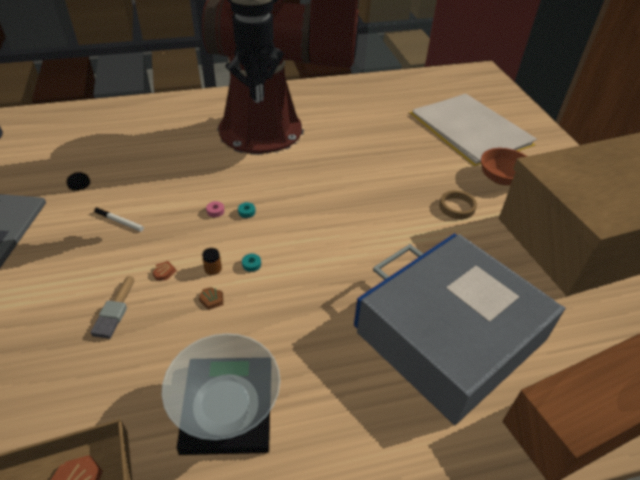

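View pics/p9t.png

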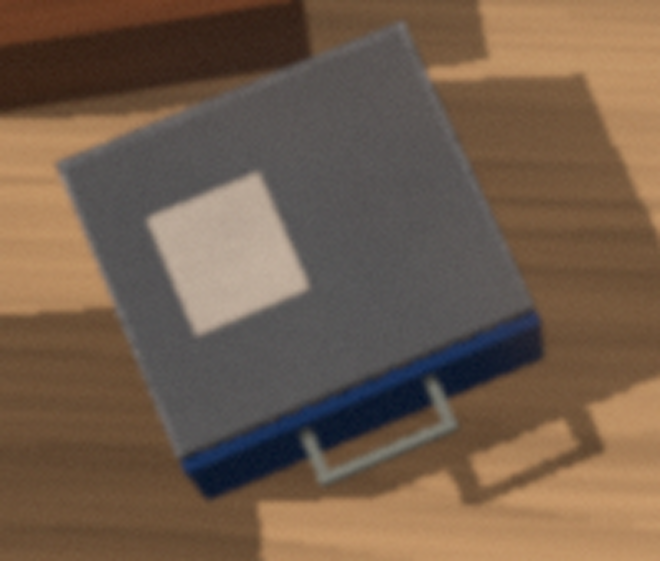

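The drawer is shut against its stop, with its front flush with the unit. The sherds, jar, marker, brush, tape and look-alikes stand where they were, and no ring or blue collar is left on the table.

Run:
```python
from h import *
manip.hold(.5); st(); workorder.close_job()
```

```text
t112.3 [ 0.35 -0.05  0.3 ] F [-0.7  0.8 -0.7] gap 0.001
the job is handed in; nothing more can be done
```

I pulled the drawer open to its stop and packed the four rings I found: two red on the red-tipped shaft and two white on the white-tipped shaft. I then slid a blue collar onto each stack, pushed the drawer shut at no more than about 0.08 m/s and handed in at 112 s.

- **Stacks:** the last pictures before closing showed both collars flat, with a shaft tip showing through each. No side force was felt while placing any part. I could not see the stacks once the drawer was shut.
- **Drawer:** it moved 200 mm between the two stops, and the last pictures show its front flush with the unit.
- **Third red ring:** I saw none on the table, including the part the arm first hid from the top camera.
- **Knocked collar:** one blue collar was knocked about 4 cm aside during the run. I located it again with both cameras before picking it up.
- **Other things:** the sherds, jar, marker, brush, tape and the pink and turquoise look-alikes appeared unmoved in the last picture.

No check failed. The cameras and the handle contact put the shafts within about 2–3 mm of each other, so I used a position in between, and every part went on cleanly. The grip reading on the rings varied a little (gap 0.48 to 0.49), and I saw no slip.

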